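# Take the games pile apart and put each thing in its place

## Robot

A 7-joint arm with a two-finger parallel gripper is mounted at the origin on the work surface. World frame = base frame: x ahead of the robot, y to its left, z up, the work surface at z = 0. Lengths are in m, angles in rad, forces in N, time in s.
With the tool pointing down it reaches from about 0.4 to 0.85 m from the base axis. Payload 10.4 kg.
Tool frame: the origin (TCP) lies on the centre line of the jaws, within the pads' length; the fingertips stand 17 mm ahead of it and the grasp point (between the pads) lies 2 mm behind it; z points along the fingers, y is the direction in which the jaws open and shut (so a half turn about z gives the same grasp; the last joint's range is limited). The gripper opens to 87 mm and grips with 3 to 60 N. Pads are 19 mm wide; open, the fingers measure 117 mm over their backs; the gripper's body (75 mm by 190 mm) begins 51 mm behind the grasp point.
Start: joints at [-0.023, 0.332, -0.065, 1.46, 0.022, 1.35, -0.088], TCP at [0.625, 0, 0.212] pointing down, gripper open.
Joint ranges: [-2.6, 2.6], [-0.5, 2.12], [-1.47, 1.34], [0.16, 2.42], [-1.27, 4.41], [0.06, 2.06], [-2.6, 2.6]. Speed limits (rad/s): [2.22, 2.22, 2.79, 2.79, 3.14, 3.14, 3.14].

## Interface

Orientations are given as a unit quaternion [x, y, z, w].
In Python, from bench import r gives the robot as it stands.
- The arm moves only by the tool apply_moves, never from a script. Its argument "commands" is a list of rows, each an object with "rot": the turn, a rotation vector about the world's x, y, z in units of 180 degrees (1.0 is 180 degrees), a list of three; "linear": the shift along the world's x, y, z in units of 0.3 m (1.0 is 0.3 m), a list of three; "grip": the closure, from -1 (fully open) to 1 (shut). A call has 1 to 20 rows; each row is the pose to reach, as a shift and turn from the pose commanded when the call began, turning the shorter way round; what a row does not reach only later rows make up. A row lasts 1/10 s, in which the tool goes at most 50 mm and 8.59 degrees, less where a joint would pass 70% of its speed; a pose out of reach is approached as far as the arm can. A call with a number of a shift or a turn outside -1 to 1 is refused whole. A call with a gripper value outside its range is refused whole. The fingers move at their own pace and stop on an object; "newtons" is the grip in N (left out, the last holds). Time passes only in rows, so rows that repeat a pose let the fingers close. It gives the time, the measured TCP pose, the force and the opening at its end, in the units of the state.
- r.read_state(): the state, without advancing time (a new reading comes with each control period).
- r.camera(name): name is "scene" or "side" or "wrist"; returns a dict with "frame" (480x640x3 uint8, red, green, blue), "mtx" (3x3 intrinsics, pixels), "extrinsics" (4x4, takes a point from world to camera coordinates). Camera axes: x right, y down, z forward; pixel columns grow to the right and rows downward; lengths in m; the calibration is good to about 2 mm. A picture is of the moment at which its call begins. There is no depth.
- r.close_job(): hands the job in, once; it reports no verdict.
Trained networks look in a picture, given as the dict that the camera call returned (one of the last four; its "shot" number tells which), for a name from the list of things; names that differ only in an ending like _2 or _b are one class to them, and where a whole thing is asked for, a point or a joint stands for the part that bears it (a point fixed in the world has none). Each returns a list of dicts, best first, with "p" (0 to 1); they miss things now and then, are a little off and sometimes report something else, mostly with a low value. They report only what shows in the picture. A call takes as long as a camera call. They do not tell look-alikes from the thing itself.
- r.search_frame(thing, picture): "bbox" ([left, top, width, height] in pixels, round what is visible of it).
- r.spot_point(thing, picture): "location" ([column, row] in pixels: a listed point, or the origin of a listed thing).
The state is a dict: "time": time; "joint_positions": joint angles; "joint_vel": joint speeds; "joint_torque": joint torques, N m; "ee_pos": TCP position; "eef_rot": TCP orientation; "ft_force": force on the tool from outside, world axes, zero at the start; "torque": the same for the moment, N m; "width": finger opening in m.
Only numpy, scipy, OpenCV 4.12 (cv2) and the standard library are available. Lean on these libraries where they do the work, as an engineer would, in place of code of your own. Each camera call takes 0.05 s, during which the arm holds its last target. There are 200 camera calls.

## Task

The domino box, card box, dice tin and a stray chess knight have been left out on the games shelf, partly piled on one another. Take the pile apart and put each thing down in its own place: the knight upright in the empty well of the chess tray, the round tin in the round dish, the long domino box in the long tray and the shorter card box in the shorter, wider tray, all right way up, flat on the bottom and let go. Topple nothing, and leave the bead jar, the hourglass and the bell where they stand.

Things in the scene. Friction and masses are not known exactly. Their poses are not given: they have to be found in the camera images.
- domino_box: Long closed wooden box with a sliding lid: 160 (its x) x 54 (its y) x 38 mm high, 0.3 to 0.6 kg. Origin: centre of the underside; z up. Lies flat, its length roughly along world y. Either it or the card box carries the dice tin at the start; the other lies alone on the other side. Grip across the 54 mm, fingertips 8 mm or more above its underside to stay above the tray's rim.
- card_box: Closed wooden playing-card box with a brass clasp: 94 (its x) x 62 (its y) x 38 mm high, 0.2 to 0.35 kg. Origin: centre of the underside; z up. Lies flat like the domino box; may be the bottom of the pile. Grip across the 62 mm, fingertips 8 mm or more above its underside to stay above the tray's rim.
- dice_tin: Round closed steel tin: 60 mm diameter, 32 mm high, 0.12 kg. Origin: centre of the underside; z up. At the start it stands on the domino box or the card box, and the knight stands on it. Grip across the diameter, fingertips 6 mm or more above its underside to stay above the dish's rim.
- knight: Beech chess knight, 60 mm high, 30 g: round foot 35 mm across; from 14 mm up, neck and head 22 mm thick with flat sides facing its y, muzzle along its x. Origin: centre of the underside; z up. At the start it stands on the dice tin (underside 70 mm above the shelf), turned any way. Grip the flat sides 30 to 45 mm above its underside.
- domino_tray: Place of the domino box, fixed: low plywood tray, inside 180 (its x) x 74 (its y) mm, walls 5 mm thick; cork floor 5 mm, rim 11 mm above the shelf. Origin: centre, at shelf height. The box's length goes along its x, either way round.
- card_tray: Place of the card box, fixed: low plywood tray, inside 114 (its x) x 82 (its y) mm, walls 5 mm thick; cork floor 5 mm, rim 11 mm above the shelf. Origin: centre, at shelf height. The box's length goes along its x, either way round.
- tin_dish: Place of the dice tin, fixed: round plywood dish, inside 78 mm across at the bottom, 92 mm outside; floor 3 mm, rim 7 mm above the shelf. Origin: centre, at shelf height.
- chess_tray: Place of the knight, fixed: wooden tray 176 (its x) x 64 x 12 mm, three round wells in a row along its x, 58 mm apart, 52 mm wide, 6 mm deep. Rook (top 55 mm above shelf) and bishop (71 mm) fixed in the outer wells; the middle one is empty. Origin: centre of the empty well, at shelf height (well floor 6 mm above). Open fingers fit only across the row (along its y). Knight may face any way.
- bead_jar: Bystander: screw-top plastic jar of blue glass beads, 75 mm diameter, 93 mm high, loose. Origin: centre of the underside; z up.
- hourglass: Bystander: sand timer in a red plastic stand, 54 mm diameter, 95 mm high, loose. Origin: centre of the underside; z up.
- bell: Bystander: steel counter bell with a press plunger, 84 mm diameter, 59 mm high, loose. Origin: centre of the underside; z up.
Not all that is in view belongs to the job. What is shaped like the domino_box but yellow is not meant.

How it is judged:
By the outcome, as a careful person would: the job done as asked, in the order asked, and still so for the second after the job is handed in, with the robot touching nothing.
It also fails if it takes over 109 s, if anything falls off the work surface, if the arm or the gripper's body presses on something with over 40 N, if the wrist force passes 120 N, or if a joint passes its speed limit or range.

## Working session

There is one attempt and no reset: what is moved stays moved. The work goes in short steps, Python scripts to look and compute and a tool call to move; the robot and the scene stay as the last step left them, time stands still between calls to the robot, and variables do not carry over. Pictures are saved under pics/ and viewed, about 12 in all and at most 16, crops included, and the job is handed in when it is done.

Besides the shell and the picture viewer there is one more tool, called after "Request:" in YAML: its name, and indented under it one key for each argument. apply_moves: Moves the arm, as the interface text tells. Its arguments: {"type":"object","properties":{"commands":{"type":"array","items":{"type":"object","properties":{"rot":{"type":"array","items":{"type":"number"}},"linear":{"type":"array","items":{"type":"number"}},"grip":{"type":"number"}}}},"newtons":{"type":"number"}},"required":["commands"]}

```bash
mkdir -p pics; ls
cat > h.py <<'E'
from bench import r
import numpy as np, cv2
def save(p,name,crop=None,scale=1):
    f=p["frame"][:,:,::-1]
    if crop: x,y,w,h=crop; f=f[y:y+h,x:x+w]
    cv2.imwrite("pics/"+name,cv2.resize(f,None,fx=scale,fy=scale,interpolation=cv2.INTER_CUBIC))
def back(p,uv,z):
    E=np.array(p["extrinsics"]);K=np.array(p["mtx"])
    d=E[:3,:3].T@np.linalg.solve(K,[uv[0],uv[1],1]);c=-E[:3,:3].T@E[:3,3]
    return c+d*(z-c[2])/d[2]
def proj(p,X):
    E=np.array(p["extrinsics"]);q=np.array(p["mtx"])@(E[:3,:3]@np.array(X)+E[:3,3]);return q[:2]/q[2]
E
python3 - <<'E'
from h import *
np.set_printoptions(precision=3,suppress=True)
Z=dict(domino_box=0,card_box=0,dice_tin=.038,knight=.07,domino_tray=0,card_tray=0,tin_dish=0,chess_tray=0,bead_jar=0,hourglass=0,bell=0)
for n in ["scene","side"]:
    p=r.camera(n);save(p,n+"0.png")
    E=np.array(p["extrinsics"]);print(n,"cam at",-E[:3,:3].T@E[:3,3])
    for t,z in Z.items():
        for d in r.spot_point(t,p)[:3]: print(t,round(d["p"],2),np.round(d["location"]),back(p,d["location"],z))
s=r.read_state();print(s["time"],s["ee_pos"],s["eef_rot"])
E
```

```text
pics
scene cam at [1.138 0.338 1.126]
domino_box 0.88 [417. 214.] [0.257 0.252 0.   ]
domino_box 0.85 [488. 358.] [0.626 0.564 0.   ]
domino_box 0.72 [357. 240.] [0.426 0.115 0.   ]
card_box 0.5 [282. 217.] [ 0.442 -0.13   0.   ]
dice_tin 0.72 [260. 334.] [0.821 0.005 0.038]
dice_tin 0.56 [356. 236.] [0.438 0.116 0.038]
dice_tin 0.44 [204. 218.] [ 0.566 -0.329  0.038]
knight 0.54 [358. 233.] [0.448 0.123 0.07 ]
domino_tray 0.61 [320. 307.] [0.675 0.106 0.   ]
card_tray 0.64 [206. 221.] [ 0.553 -0.343  0.   ]
tin_dish 0.55 [251. 274.] [ 0.66  -0.119  0.   ]
chess_tray 0.75 [417. 307.] [0.564 0.352 0.   ]
bead_jar 0.74 [208. 172.] [ 0.376 -0.448  0.   ]
hourglass 0.69 [466. 255.] [0.343 0.431 0.   ]
hourglass 0.68 [358. 243.] [0.437 0.122 0.   ]
bell 0.69 [261. 334.] [ 0.809 -0.005  0.   ]
bell 0.22 [418. 308.] [0.567 0.354 0.   ]
side cam at [0.096 0.623 0.843]
domino_box 0.81 [480. 234.] [ 0.276 -0.284  0.   ]
domino_box 0.8 [379. 396.] [0.253 0.259 0.   ]
domino_box 0.75 [175. 296.] [0.777 0.335 0.   ]
card_box 0.64 [402. 242.] [ 0.431 -0.139 -0.   ]
dice_tin 0.94 [340. 296.] [0.444 0.127 0.038]
knight 0.81 [340. 284.] [0.448 0.119 0.07 ]
knight 0.19 [322. 213.] [ 0.622 -0.043  0.07 ]
domino_tray 0.79 [271. 262.] [0.662 0.12  0.   ]
domino_tray 0.41 [323. 212.] [ 0.67  -0.111  0.   ]
card_tray 0.91 [403. 186.] [ 0.545 -0.345  0.   ]
tin_dish 0.85 [324. 210.] [ 0.673 -0.115  0.   ]
chess_tray 0.61 [230. 347.] [0.571 0.355 0.   ]
bead_jar 0.79 [472. 190.] [ 0.369 -0.447  0.   ]
hourglass 0.97 [289. 437.] [0.346 0.424 0.   ]
bell 0.76 [259. 216.] [0.808 0.008 0.   ]
1.2 [ 0.625 -0.     0.212] [0.707 0.707 0.    0.   ]
```

View pics/scene0.png

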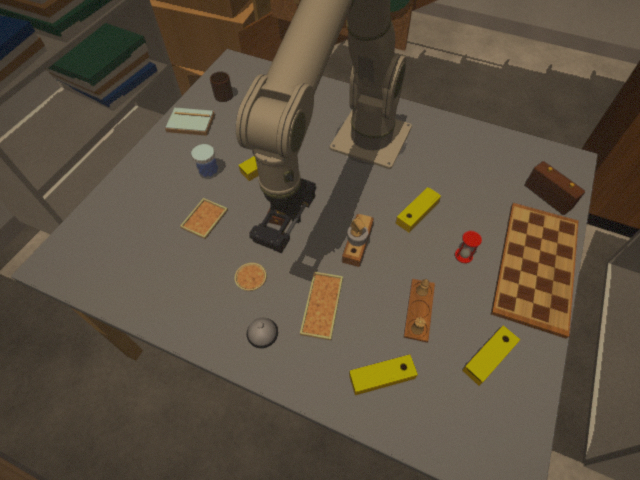

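View pics/side0.png

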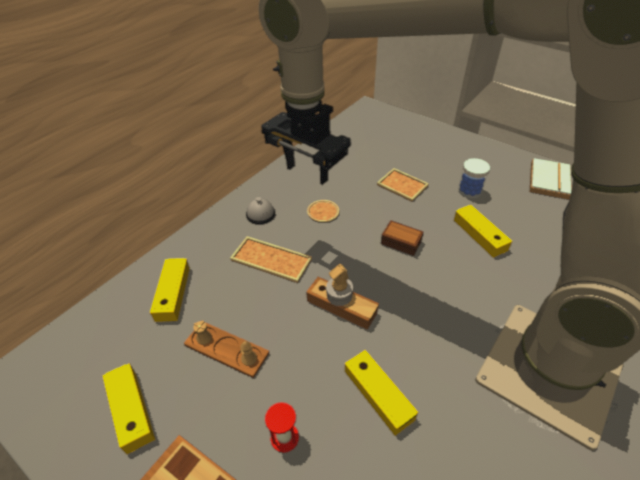

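The scene view shows the pile (knight on tin on a brown box) at (357,240), the card box under the gripper (side view 402,237), the long tray at (322,305), the dish at (250,277), the short tray at (205,217) and the chess tray at (420,310).

Things that could be mistaken for the domino box in the scene view:
- Brown box at (357,240): under the tin, and my choice.
- Yellow boxes at (418,209), (383,374), (492,354) and (250,165): excluded by their colour.
- Dark brown box at (553,187): not the right shape.

Next I'll go above the pile.

Request:
apply_moves:
  commands:
    - {"linear":[-0.3,0.2,0.25],"rot":[0,0,0],"grip":-1}
    - {"linear":[-0.6,0.4,0.4],"rot":[0,0,0],"grip":-1}
    - {"linear":[-0.6,0.4,0.4],"rot":[0,0,0],"grip":-1}
    - {"linear":[-0.6,0.4,0.4],"rot":[0,0,0],"grip":-1}
    - {"linear":[-0.6,0.4,0.4],"rot":[0,0,0],"grip":-1}
    - {"linear":[-0.6,0.4,0.4],"rot":[0,0,0],"grip":-1}
    - {"linear":[-0.6,0.4,0.4],"rot":[0,0,0],"grip":-1}
    - {"linear":[-0.6,0.4,0.4],"rot":[0,0,0],"grip":-1}

```text
time: 2.0
ee_pos: [0.4454, 0.1191, 0.3316]
eef_rot: [0.708, 0.707, -0.0, -0.0]
ft_force: [1.0, -0.5, -0.7]
width: 0.0869
```

Run:
```python
from h import *
np.set_printoptions(precision=3,suppress=True)
s=r.read_state();print(s["time"],s["ee_pos"],s["eef_rot"])
p=r.camera("wrist");E=np.array(p["extrinsics"]);print("cam",-E[:3,:3].T@E[:3,3],E[2,:3],p["mtx"])
for t,z in dict(domino_box=0,dice_tin=.038,knight=.07).items():
    for d in r.spot_point(t,p)[:2]: print(t,round(d["p"],2),np.round(d["location"]),back(p,d["location"],z))
save(p,"w1.png")
# rectified z=0.011 top view, 1.25mm/px; u = from y (left=+y), v: x up
ims=[]
for n in ["scene","side"]:
    q=r.camera(n);x0,x1,y0,y1=.38,.86,-.46,.46;m=.00125
    W,H=int((y1-y0)/m),int((x1-x0)/m)
    src=np.float32([proj(q,[x,y,.011]) for x,y in[(x1,y1),(x1,y0),(x0,y0),(x0,y1)]])
    M=cv2.getPerspectiveTransform(src,np.float32([[0,0],[W,0],[W,H],[0,H]]))
    im=cv2.warpPerspective(q["frame"][:,:,::-1],M,(W,H));ims.append(im)
    hsv=cv2.cvtColor(im,cv2.COLOR_BGR2HSV)
    mask=cv2.inRange(hsv,(5,90,70),(24,255,255))
    mask=cv2.morphologyEx(mask,cv2.MORPH_CLOSE,np.ones((5,5)));
    for c in cv2.findContours(mask,cv2.RETR_EXTERNAL,cv2.CHAIN_APPROX_NONE)[0]:
        if cv2.contourArea(c)*m*m>.002:
            (u,v),(a,b),_=cv2.minAreaRect(c);bx=cv2.boxPoints(cv2.minAreaRect(c))
            w=[(x1-k[1]*m,y1-k[0]*m) for k in bx];e=[np.subtract(w[1],w[0]),np.subtract(w[2],w[1])];l=max(e,key=np.linalg.norm)
            print(n,"c",np.array([x1-v*m,y1-u*m]),"size",np.array(sorted([a*m,b*m])),"long axis deg",np.degrees(np.arctan2(l[1],l[0]))%180)
cv2.imwrite("pics/top.png",cv2.resize(np.vstack(ims),None,fx=.75,fy=.75,interpolation=cv2.INTER_AREA))
```

```text
2.0 [0.445 0.119 0.332] [ 0.708  0.707 -0.    -0.   ]
cam [0.447 0.19  0.504] [-0.    -0.261 -0.965] [[399.155   0.    317.233]
 [  0.    399.155 242.295]
 [  0.      0.      1.   ]]
domino_box 0.89 [620.   4.] [0.788 0.332 0.   ]
domino_box 0.81 [157.  75.] [0.259 0.257 0.   ]
scene c [ 0.425 -0.15 ] size [0.063 0.097] long axis deg 8.275864
scene c [0.478 0.124] size [0.06  0.086] long axis deg 6.3401947
scene c [ 0.549 -0.349] size [0.098 0.13 ] long axis deg 177.7094
scene c [0.569 0.358] size [0.067 0.189] long axis deg 11.082581
scene c [ 0.672 -0.114] size [0.091 0.091] long axis deg 90.0
scene c [0.668 0.109] size [0.085 0.195] long axis deg 13.495743
side c [ 0.44  -0.156] size [0.071 0.1  ] long axis deg 8.746109
side c [0.491 0.066] size [0.043 0.084] long axis deg 135.00002
side c [0.454 0.122] size [0.078 0.155] long axis deg 6.581955
side c [ 0.547 -0.339] size [0.102 0.129] long axis deg 177.35747
side c [0.577 0.365] size [0.07  0.192] long axis deg 10.591537
side c [ 0.667 -0.105] size [0.091 0.092] long axis deg 90.0
side c [0.666 0.116] size [0.091 0.195] long axis deg 13.240524
side c [0.796 0.33 ] size [0.072 0.193] long axis deg 128.6598
```

View pics/w1.png

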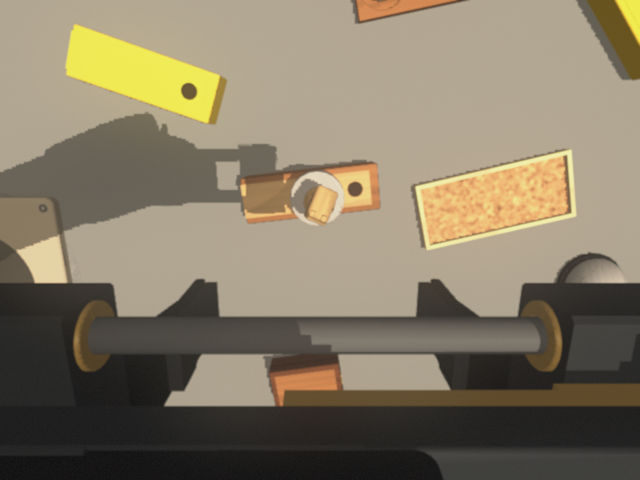

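View pics/top.png

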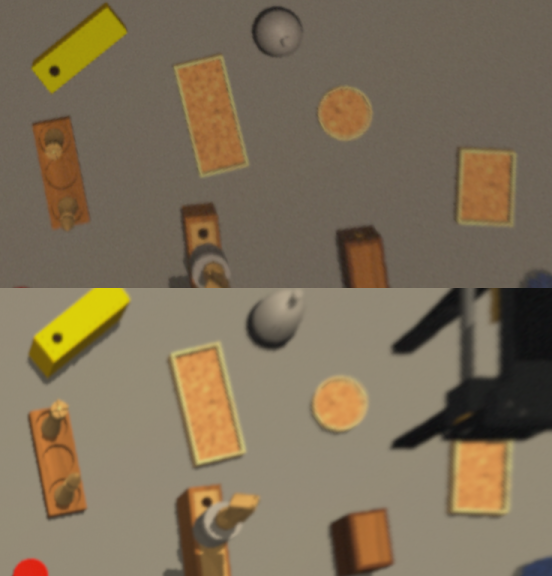

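The wrist view shows the brown box at (310,193), lying along world x, with the tin at (317,198) and the knight at (322,203). The long tray is at (495,200). In the top view all four places are clear and empty. Next is a close crop of the knight.

Run:
```python
from h import *
np.set_printoptions(precision=3,suppress=True)
T=[]
for n,c in [("wrist",(230,140,170,110)),("side",None),("scene",None)]:
    p=r.camera(n)
    u=proj(p,[.446,.121,.09]);x,y=int(u[0]-85),int(u[1]-55)
    if n!="wrist": x,y=x+25,y+10
    w,h=(170,110) if n=="wrist" else (120,78)
    if n!="wrist": pass
    f=p["frame"][y:y+h,x:x+w,::-1];T.append(cv2.resize(f,(618,400) if n=="wrist" else (390,254),interpolation=cv2.INTER_CUBIC));print(n,x,y,proj(p,[.446,.121,.07]))
    print(n,[(k,round(d["p"],2),np.round(d["location"]),back(p,d["location"],z)) for k,z in(("knight",.07),("dice_tin",.038)) for d in r.spot_point(k,p)[:2]])
b=np.zeros((600,780,3),np.uint8);b[:340,:525]=cv2.resize(T[0],(525,340));b[344:598,:390]=T[1];b[344:598,390:]=T[2]
cv2.imwrite("pics/kn.png",b)
```

```text
wrist 231 148 [316.326 200.438]
wrist [('knight', 0.58, array([317., 201.]), array([0.446, 0.12 , 0.07 ])), ('dice_tin', 0.76, array([318., 194.]), array([0.448, 0.123, 0.038]))]
side 280 234 [340.341 284.866]
side [('knight', 0.68, array([339., 284.]), array([0.45 , 0.121, 0.07 ])), ('dice_tin', 0.79, array([335., 292.]), array([0.457, 0.125, 0.038]))]
scene 297 183 [357.221 232.37 ]
scene [('knight', 0.75, array([355., 229.]), array([0.438, 0.11 , 0.07 ])), ('dice_tin', 0.75, array([358., 236.]), array([0.436, 0.122, 0.038])), ('dice_tin', 0.36, array([322., 306.]), array([0.683, 0.118, 0.038]))]
```

View pics/kn.png

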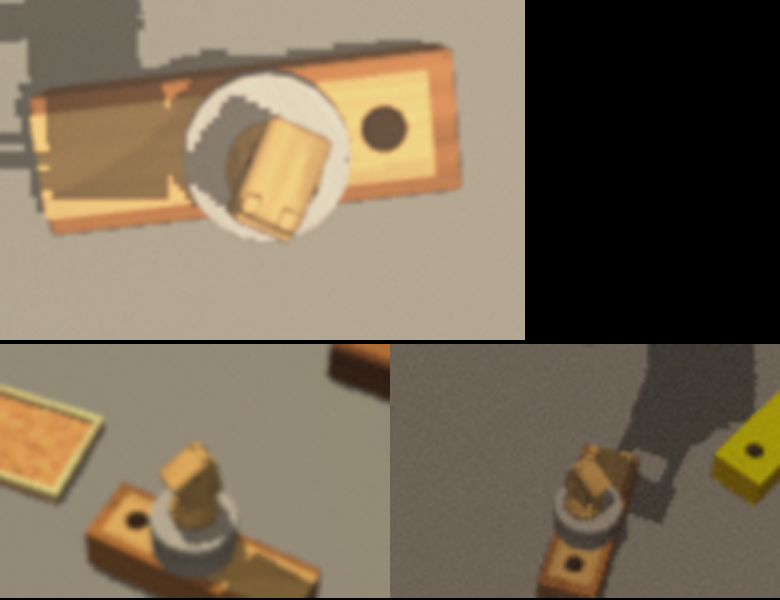

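The knight's long axis lies at about 67° and its flat sides face about -23°. I'll grip it at about (0.448, 0.122), with the TCP at z = 0.105.

Request:
apply_moves:
  commands:
    - {"linear":[0.01,0.007,-0.15],"rot":[0,0,-0.045],"grip":-1}
    - {"linear":[0.01,0.007,-0.3],"rot":[0,0,-0.09],"grip":-1}
    - {"linear":[0.01,0.007,-0.4],"rot":[0,0,-0.128],"grip":-1}
    - {"linear":[0.01,0.007,-0.5],"rot":[0,0,-0.128],"grip":-1}
    - {"linear":[0.01,0.007,-0.6],"rot":[0,0,-0.128],"grip":-1}
    - {"linear":[0.01,0.007,-0.7],"rot":[0,0,-0.128],"grip":-1}
    - {"linear":[0.01,0.007,-0.757],"rot":[0,0,-0.128],"grip":-1}
    - {"linear":[0.01,0.007,-0.757],"rot":[0,0,-0.128],"grip":-1}
    - {"linear":[0.01,0.007,-0.757],"rot":[0,0,-0.128],"grip":0}
    - {"linear":[0.01,0.007,-0.757],"rot":[0,0,-0.128],"grip":0}
    - {"linear":[0.01,0.007,-0.757],"rot":[0,0,-0.128],"grip":0.2}
    - {"linear":[0.01,0.007,-0.757],"rot":[0,0,-0.128],"grip":0.2}
    - {"linear":[0.01,0.007,-0.757],"rot":[0,0,-0.128],"grip":0.2}
  newtons: 10

```text
time: 4.05
ee_pos: [0.4483, 0.1222, 0.1056]
eef_rot: [0.834, 0.552, 0.0, 0.0]
ft_force: [1.0, 0.1, -0.3]
width: 0.0551
```

Run:
```python
from h import *
p=r.camera("wrist");a=p["frame"][100:400,150:500,::-1]
q=r.camera("side");u=proj(q,[.446,.121,.09]).astype(int);b=q["frame"][u[1]-60:u[1]+60,u[0]-70:u[0]+70,::-1]
cv2.imwrite("pics/g1.png",np.hstack([cv2.resize(a,(400,343)),cv2.resize(b,(400,343))]))
print(r.read_state()["time"])
```

```text
4.15
```

View pics/g1.png

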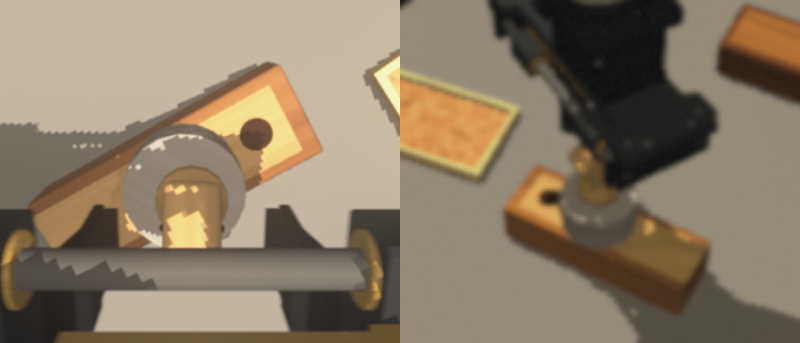

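The knight is centred between the fingers and its flat sides face them (left crop, about (190,205)). Closing now.

Request:
apply_moves:
  commands:
    - {"linear":[0,0,0],"rot":[0,0,0],"grip":1}
    - {"linear":[0,0,0],"rot":[0,0,0],"grip":1}
    - {"linear":[0,0,0],"rot":[0,0,0],"grip":1}
    - {"linear":[0,0,0],"rot":[0,0,0],"grip":1}
    - {"linear":[0,0,0],"rot":[0,0,0],"grip":1}
    - {"linear":[0,0,0],"rot":[0,0,0],"grip":1}
    - {"linear":[0,0,0],"rot":[0,0,0],"grip":1}
    - {"linear":[0,0,0.05],"rot":[0,0,0],"grip":1}
    - {"linear":[0,0,0.2],"rot":[0,0,0],"grip":1}
    - {"linear":[0,0,0.35],"rot":[0,0,0],"grip":1}
    - {"linear":[0,0,0.5],"rot":[0,0,0],"grip":1}
    - {"linear":[0,0,0.5],"rot":[0,0,0],"grip":1}
  newtons: 10

```text
time: 5.35
ee_pos: [0.4505, 0.1231, 0.2613]
eef_rot: [0.834, 0.552, 0.005, 0.001]
ft_force: [1.2, 0.0, -0.9]
width: 0.0222
```

Request:
apply_moves:
  commands:
    - {"linear":[0.1,0.15,0.1],"rot":[0,0,-0.045],"grip":1}
    - {"linear":[0.15,0.28,0.1],"rot":[0,0,-0.09],"grip":1}
    - {"linear":[0.22,0.42,0.1],"rot":[0,0,-0.135],"grip":1}
    - {"linear":[0.3,0.56,0.1],"rot":[0,0,-0.18],"grip":1}
    - {"linear":[0.36,0.7,0.1],"rot":[0,0,-0.225],"grip":1}
    - {"linear":[0.407,0.787,0.1],"rot":[0,0,-0.27],"grip":1}
    - {"linear":[0.407,0.787,0.1],"rot":[0,0,-0.312],"grip":1}
    - {"linear":[0.407,0.787,0.1],"rot":[0,0,-0.312],"grip":1}
    - {"linear":[0.407,0.787,0.1],"rot":[0,0,-0.312],"grip":1}
    - {"linear":[0.407,0.787,0.1],"rot":[0,0,-0.312],"grip":1}
    - {"linear":[0.407,0.787,0.1],"rot":[0,0,-0.312],"grip":1}

```text
time: 6.45
ee_pos: [0.5703, 0.3575, 0.2856]
eef_rot: [0.996, 0.095, 0.0, -0.0]
ft_force: [0.2, -0.1, 0.3]
width: 0.0217
```

Run:
```python
from h import *
np.set_printoptions(precision=3,suppress=True)
p=r.camera("wrist");save(p,"w2.png");s=r.read_state();print(s["time"],s["ee_pos"],s["eef_rot"],s["width"])
E=np.array(p["extrinsics"]);print(-E[:3,:3].T@E[:3,3])
for q in (p,r.camera("scene"),r.camera("side")):
  for d in r.spot_point("chess_tray",q)[:2]: print(round(d["p"],2),d["location"],back(q,d["location"],0))
```

```text
6.5 [0.57  0.358 0.286] [ 0.996  0.094  0.    -0.   ] 0.02160993533303919
[0.641 0.371 0.458]
0.84 [315.0, 199.8] [0.571 0.36  0.   ]
0.95 [419.8, 309.7] [0.569 0.361 0.   ]
0.41 [252.7, 275.0] [ 0.662 -0.113  0.   ]
0.93 [229.3, 349.2] [0.569 0.36  0.   ]
```

View pics/w2.png

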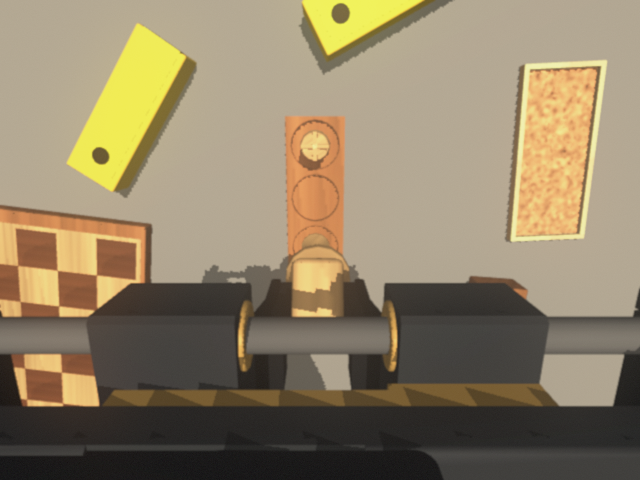

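The empty well is at (315,198) in the wrist view, which gives world (0.570, 0.360); all three cameras agree. The knight is in the grip, so I'll lower it.

Request:
apply_moves:
  commands:
    - {"linear":[0,0.007,-0.1],"rot":[0,0,0],"grip":1}
    - {"linear":[0,0.007,-0.25],"rot":[0,0,0],"grip":1}
    - {"linear":[0,0.007,-0.4],"rot":[0,0,0],"grip":1}
    - {"linear":[0,0.007,-0.55],"rot":[0,0,0],"grip":1}
    - {"linear":[0,0.007,-0.65],"rot":[0,0,0],"grip":1}
    - {"linear":[0,0.007,-0.72],"rot":[0,0,0],"grip":1}
    - {"linear":[0,0.007,-0.77],"rot":[0,0,0],"grip":1}
    - {"linear":[0,0.007,-0.79],"rot":[0,0,0],"grip":1}
    - {"linear":[0,0.007,-0.8],"rot":[0,0,0],"grip":1}
    - {"linear":[0,0.007,-0.806],"rot":[0,0,0],"grip":1}
    - {"linear":[0,0.007,-0.811],"rot":[0,0,0],"grip":1}
    - {"linear":[0,0.007,-0.811],"rot":[0,0,0],"grip":1}
    - {"linear":[0,0.007,-0.811],"rot":[0,0,0],"grip":1}

```text
time: 8.05
ee_pos: [0.5704, 0.3605, 0.0424]
eef_rot: [0.996, 0.094, 0.0, -0.0]
ft_force: [-0.1, 0.5, 0.3]
width: 0.0223
```

Run:
```python
from h import *
p=r.camera("wrist");a=p["frame"][130:450,150:500,::-1]
q=r.camera("side");u=proj(q,[.57,.36,.03]).astype(int);b=q["frame"][u[1]-60:u[1]+60,u[0]-66:u[0]+66,::-1]
cv2.imwrite("pics/g2.png",np.hstack([cv2.resize(a,(380,343)),cv2.resize(b,(377,343))]))
```

```text
(no output)
```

View pics/g2.png

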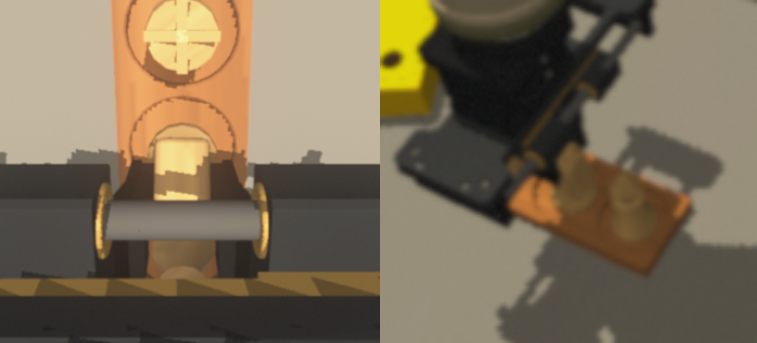

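The knight's foot sits inside the well ring (left crop: foot edge at (183,125), ring at (183,98)) and stands upright. I'll release it, rise, and go over the tin.

Request:
apply_moves:
  commands:
    - {"linear":[0,0,-0.002],"rot":[0,0,0],"grip":1}
    - {"linear":[0,0,-0.002],"rot":[0,0,0],"grip":-1}
    - {"linear":[0,0,-0.002],"rot":[0,0,0],"grip":-1}
    - {"linear":[0,0,-0.002],"rot":[0,0,0],"grip":-1}
    - {"linear":[0,0,-0.002],"rot":[0,0,0],"grip":-1}
    - {"linear":[0,0,-0.002],"rot":[0,0,0],"grip":-1}
    - {"linear":[0,0,-0.002],"rot":[0,0,0],"grip":-1}
    - {"linear":[0,0,0.1],"rot":[0,0,0],"grip":-1}
    - {"linear":[0,0,0.25],"rot":[0,0,0],"grip":-1}
    - {"linear":[0,0,0.4],"rot":[0,0,0],"grip":-1}
    - {"linear":[0,0,0.55],"rot":[0,0,0],"grip":-1}
    - {"linear":[-0.1,-0.2,0.65],"rot":[0,0,0],"grip":-1}
    - {"linear":[-0.2,-0.35,0.65],"rot":[0,0,0],"grip":-1}
    - {"linear":[-0.27,-0.5,0.65],"rot":[0,0,0],"grip":-1}
    - {"linear":[-0.34,-0.65,0.65],"rot":[0,0,0],"grip":-1}
    - {"linear":[-0.409,-0.794,0.6],"rot":[0,0,0],"grip":-1}
    - {"linear":[-0.409,-0.794,0.53],"rot":[0,0,0],"grip":-1}
    - {"linear":[-0.409,-0.794,0.53],"rot":[0,0,0],"grip":-1}
    - {"linear":[-0.409,-0.794,0.53],"rot":[0,0,0],"grip":-1}
    - {"linear":[-0.409,-0.794,0.53],"rot":[0,0,0],"grip":-1}

```text
time: 10.15
ee_pos: [0.4481, 0.1234, 0.2017]
eef_rot: [0.995, 0.095, 0.001, -0.0]
ft_force: [0.7, -0.0, -0.3]
width: 0.0872
```

```bash
cat > tin.py <<'E'
from h import *
np.set_printoptions(precision=3,suppress=True)
p=r.camera("wrist");s=r.read_state();print(s["time"],s["ee_pos"],s["eef_rot"],s["width"])
E=np.array(p["extrinsics"]);print(-E[:3,:3].T@E[:3,3])
for n,z in (("dice_tin",.038),("domino_box",0),("knight",.006)):
 for q in (p,r.camera("scene"),r.camera("side")):
  for d in r.spot_point(n,q)[:2]: print(n,round(d["p"],2),d["location"],back(q,d["location"],z))
b=r.camera("side")["frame"];u=np.array([230,340]);b=b[290:400,170:300,::-1]
cv2.imwrite("pics/w3.png",np.hstack([cv2.resize(p["frame"][:,:,::-1],(533,400)),cv2.resize(b,(260,400))]))
E
python3 tin.py
```

```text
10.2 [0.448 0.123 0.202] [ 0.995  0.095  0.001 -0.   ] 0.0871449246214794
[0.519 0.137 0.374]
dice_tin 0.82 [315.5, 221.7] [0.449 0.125 0.038]
dice_tin 0.93 [359.7, 238.2] [0.441 0.129 0.038]
dice_tin 0.96 [336.7, 296.5] [0.448 0.132 0.038]Traceback (most recent call last):
  File "tin.py", line 7, in <module>
    for d in r.spot_point(n,q)[:2]: print(n,round(d["p"],2),d["location"],back(q,d["location"],z))
             ~~~~~~~~~~~~^^^^^
ValueError: only the last four pictures can be asked about
```

Run:
```python
from h import *
np.set_printoptions(precision=3,suppress=True)
P=[r.camera(n) for n in("wrist","scene","side")];p=P[0]
for n,z in (("dice_tin",.038),("domino_box",0),("knight",.006)):
 for q in P:
  for d in r.spot_point(n,q)[:2]: print(n,round(d["p"],2),d["location"],back(q,d["location"],z))
b=P[2]["frame"][290:400,170:300,::-1]
cv2.imwrite("pics/w3.png",np.hstack([cv2.resize(p["frame"][:,:,::-1],(480,360)),cv2.resize(b,(300,360))]))
hsv=cv2.cvtColor(p["frame"],cv2.COLOR_RGB2GRAY);c=cv2.HoughCircles(cv2.medianBlur(hsv,5)[:300],cv2.HOUGH_GRADIENT,1,50,param1=80,param2=20,minRadius=30,maxRadius=60)
if c is not None:
  for k in c[0][:3]: print(k,back(p,k[:2],.07))
```

```text
dice_tin 0.61 [315.2, 222.0] [0.448 0.124 0.038]
dice_tin 0.83 [356.2, 238.5] [0.447 0.12  0.038]
dice_tin 0.94 [338.6, 293.6] [0.449 0.123 0.038]
domino_box 0.94 [266.8, 161.8] [ 0.254 -0.287  0.   ]
domino_box 0.79 [354.5, 245.4] [0.448 0.117 0.   ]
domino_box 0.77 [377.4, 394.4] [0.258 0.257 0.   ]
domino_box 0.66 [479.2, 235.1] [ 0.276 -0.281  0.   ]
knight 0.61 [62.5, 20.3] [0.569 0.36  0.006]
knight 0.76 [419.6, 306.7] [0.564 0.358 0.006]
knight 0.79 [226.0, 351.9] [0.567 0.371 0.006]
[316.5 230.5  37.1] [0.448 0.122 0.07 ]
[634.5  22.5  45.2] [ 0.633 -0.064  0.07 ]
[73.5 86.5 33.7] [0.519 0.312 0.07 ]
```

View pics/w3.png

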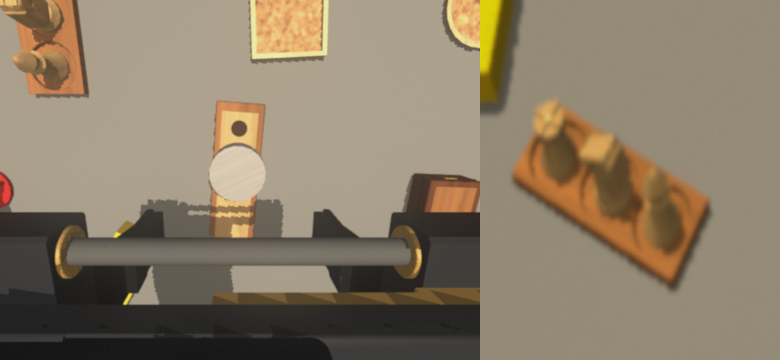

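The knight stands upright in the middle well (right crop). The tin is at (0.448, 0.123), at (237,172) in the left picture. I'll grip it next.

Request:
apply_moves:
  commands:
    - {"linear":[0.003,0.003,-0.12],"rot":[0,0,0],"grip":-1}
    - {"linear":[0.003,0.003,-0.25],"rot":[0,0,0],"grip":-1}
    - {"linear":[0.003,0.003,-0.36],"rot":[0,0,0],"grip":-1}
    - {"linear":[0.003,0.003,-0.43],"rot":[0,0,0],"grip":-1}
    - {"linear":[0.003,0.003,-0.457],"rot":[0,0,0],"grip":-1}
    - {"linear":[0.003,0.003,-0.457],"rot":[0,0,0],"grip":-1}
    - {"linear":[0.003,0.003,-0.457],"rot":[0,0,0],"grip":1}
    - {"linear":[0.003,0.003,-0.457],"rot":[0,0,0],"grip":1}
    - {"linear":[0.003,0.003,-0.457],"rot":[0,0,0],"grip":1}
    - {"linear":[0.003,0.003,-0.457],"rot":[0,0,0],"grip":1}
    - {"linear":[0.003,0.003,-0.457],"rot":[0,0,0],"grip":1}
    - {"linear":[0.003,0.003,-0.457],"rot":[0,0,0],"grip":1}
    - {"linear":[0.003,0.003,-0.44],"rot":[0,0,0],"grip":1}
    - {"linear":[0.003,0.003,-0.35],"rot":[0,0,0],"grip":1}
    - {"linear":[0.003,0.003,-0.2],"rot":[0,0,0],"grip":1}
    - {"linear":[0.003,0.003,-0.05],"rot":[0,0,0],"grip":1}
    - {"linear":[0.003,0.003,0],"rot":[0,0,0],"grip":1}
  newtons: 20

```text
time: 12.85
ee_pos: [0.45, 0.1237, 0.2059]
eef_rot: [0.996, 0.094, 0.003, -0.001]
ft_force: [0.6, -0.4, -0.3]
width: 0.0071
```

The fingers closed to 7 mm, so the tin was missed or slipped. I'll look.

Run:
```python
from h import *
np.set_printoptions(precision=3,suppress=True)
P=[r.camera(n) for n in("wrist","scene","side")];s=r.read_state();print(s["time"],s["ee_pos"],s["width"],s["ft_force"])
for n,z in (("dice_tin",.038),("domino_box",0)):
 for q in P:
  for d in r.spot_point(n,q)[:2]: print(n,round(d["p"],2),d["location"],back(q,d["location"],z))
b=P[2]["frame"][180:360,230:430,::-1]
cv2.imwrite("pics/w4.png",np.hstack([cv2.resize(P[0]["frame"][:,:,::-1],(400,300)),cv2.resize(b,(400,300))]))
```

```text
13.0 [0.449 0.123 0.202] 0.0018355052371156805 [ 0.406 -0.282 -0.637]
dice_tin 0.76 [317.5, 227.3] [0.446 0.122 0.038]
dice_tin 0.94 [357.0, 238.7] [0.446 0.122 0.038]
dice_tin 0.52 [203.6, 217.6] [ 0.565 -0.332  0.038]
dice_tin 0.86 [337.4, 296.5] [0.446 0.131 0.038]
domino_box 0.88 [379.2, 377.6] [0.79  0.324 0.   ]
domino_box 0.84 [357.3, 241.8] [0.432 0.12  0.   ]
domino_box 0.94 [339.1, 309.1] [0.439 0.135 0.   ]
domino_box 0.92 [478.4, 231.9] [ 0.282 -0.291  0.   ]
```

View pics/w4.png

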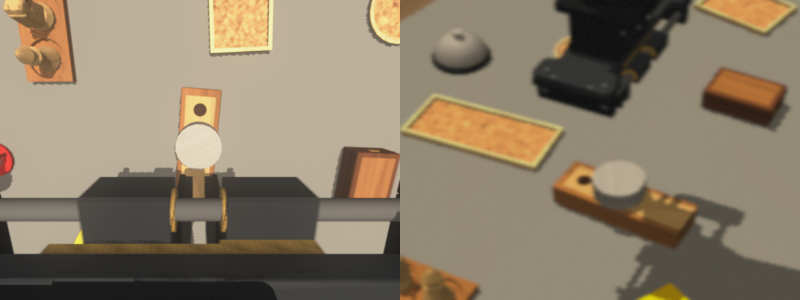

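The tin still stands at about (0.447, 0.122), upright in the right crop at (620,185). I started lifting before the grip had built up. I'll retry with a longer close and check the width before lifting.

Request:
apply_moves:
  commands:
    - {"linear":[0,0,0],"rot":[0,0,0],"grip":-1}
    - {"linear":[0,0,0],"rot":[0,0,0],"grip":-1}
    - {"linear":[0,0,0],"rot":[0,0,0],"grip":-1}
    - {"linear":[0,0,0],"rot":[0,0,0],"grip":-1}
    - {"linear":[0,0,0],"rot":[0,0,0],"grip":-1}
    - {"linear":[0,0,0],"rot":[0,0,0],"grip":-1}
    - {"linear":[0,0,0],"rot":[0,0,0],"grip":-1}
    - {"linear":[0,0,0],"rot":[0,0,0],"grip":-1}
    - {"linear":[0,0,0],"rot":[0,0,0],"grip":-1}
    - {"linear":[0,0,0],"rot":[0,0,0],"grip":-1}
    - {"linear":[0,0,0],"rot":[0,0,0],"grip":-1}
    - {"linear":[0,0,0],"rot":[0,0,0],"grip":-1}

```text
time: 14.5
ee_pos: [0.4483, 0.123, 0.2009]
eef_rot: [0.996, 0.094, 0.0, 0.0]
ft_force: [-0.2, 0.2, 0.3]
width: 0.0843
```

Request:
apply_moves:
  commands:
    - {"linear":[-0.002,0,-0.12],"rot":[0,0,0],"grip":-1}
    - {"linear":[-0.002,0,-0.25],"rot":[0,0,0],"grip":-1}
    - {"linear":[-0.002,0,-0.36],"rot":[0,0,0],"grip":-1}
    - {"linear":[-0.002,0,-0.43],"rot":[0,0,0],"grip":-1}
    - {"linear":[-0.002,0,-0.46],"rot":[0,0,0],"grip":-1}
    - {"linear":[-0.002,0,-0.46],"rot":[0,0,0],"grip":-1}
    - {"linear":[-0.002,0,-0.46],"rot":[0,0,0],"grip":0.1}
    - {"linear":[-0.002,0,-0.46],"rot":[0,0,0],"grip":0.1}
    - {"linear":[-0.002,0,-0.46],"rot":[0,0,0],"grip":0.1}
    - {"linear":[-0.002,0,-0.46],"rot":[0,0,0],"grip":0.1}
    - {"linear":[-0.002,0,-0.46],"rot":[0,0,0],"grip":0.1}
    - {"linear":[-0.002,0,-0.46],"rot":[0,0,0],"grip":0.1}
    - {"linear":[-0.002,0,-0.46],"rot":[0,0,0],"grip":0.1}
    - {"linear":[-0.002,0,-0.46],"rot":[0,0,0],"grip":0.1}
    - {"linear":[-0.002,0,-0.46],"rot":[0,0,0],"grip":0.1}
    - {"linear":[-0.002,0,-0.46],"rot":[0,0,0],"grip":0.1}
    - {"linear":[-0.002,0,-0.46],"rot":[0,0,0],"grip":0.1}
    - {"linear":[-0.002,0,-0.46],"rot":[0,0,0],"grip":0.1}
  newtons: 20

```text
time: 16.3
ee_pos: [0.4477, 0.123, 0.0629]
eef_rot: [0.996, 0.094, 0.0, 0.0]
ft_force: [-0.7, -0.2, 0.3]
width: 0.0392
```

Run:
```python
from h import *
np.set_printoptions(precision=3,suppress=True)
P=[r.camera(n) for n in("wrist","scene","side")];s=r.read_state();print(s["time"],s["ee_pos"],s["width"],s["ft_force"])
for q in P:
  print("tcp px",proj(q,s["ee_pos"]))
  for d in r.spot_point("dice_tin",q)[:2]: print(round(d["p"],2),d["location"],back(q,d["location"],.038))
b=P[2]["frame"][220:350,260:430,::-1]
cv2.imwrite("pics/w5.png",np.hstack([cv2.resize(P[0]["frame"][:,:,::-1],(400,300)),cv2.resize(b,(390,300))]))
```

```text
16.45 [0.448 0.123 0.063] 0.038940513435141766 [ 0.252  0.312 -0.156]
tcp px [316.165 297.255]
0.58 [312.9, 278.3] [0.448 0.125 0.038]
tcp px [357.503 234.439]
0.65 [357.8, 237.9] [0.443 0.123 0.038]
tcp px [339.165 287.064]
0.84 [337.9, 296.1] [0.446 0.13  0.038]
0.21 [230.1, 345.5] [0.552 0.365 0.038]
```

View pics/w5.png

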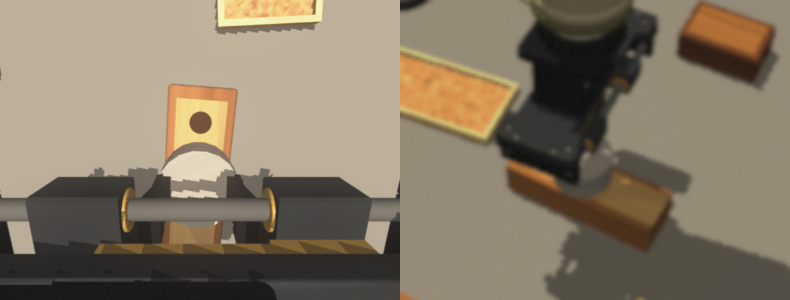

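Run:
```python
from h import *
P=[r.camera(n) for n in("wrist","side","scene")]
a=P[0]["frame"][210:400,210:430,::-1];b=P[1]["frame"][255:320,295:385,::-1];c=P[2]["frame"][205:270,315:405,::-1]
L=np.vstack([cv2.resize(x,(330,238),interpolation=cv2.INTER_CUBIC) for x in(b,c)])
cv2.imwrite("pics/w6.png",np.hstack([cv2.resize(a,(460,476),interpolation=cv2.INTER_CUBIC),L]))
print(r.read_state()["width"],r.read_state()["time"])
```

```text
0.03898753660513654 16.75
```

View pics/w6.png

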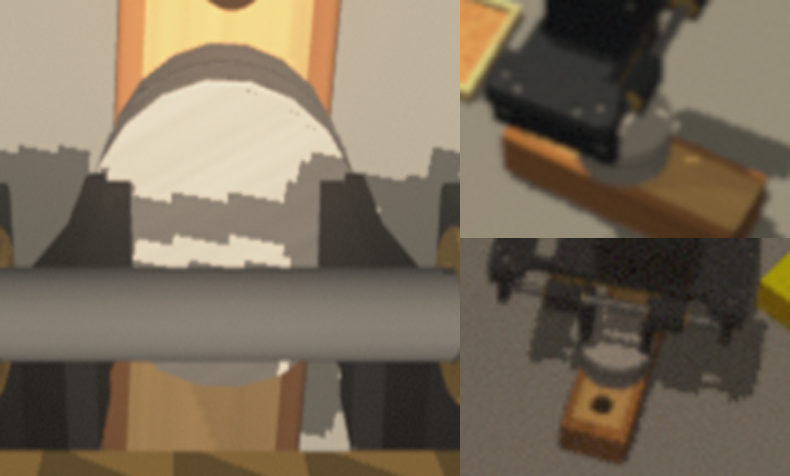

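Run:
```python
from h import *
out=[]
for n,c in (("side",(250,100,130,110)),("scene",(225,160,130,110))):
    p=r.camera(n);im=cv2.imread(f"pics/{n}0.png");x,y,w,h=c;k=3
    f=cv2.resize(im[y:y+h,x:x+w],None,fx=k,fy=k,interpolation=cv2.INTER_CUBIC)
    f=cv2.convertScaleAbs(f,alpha=1.8)
    for s in(-1,1):
        for z,col in((.195,(0,0,255)),(.212,(0,255,0)),(.220,(255,255,0))):
            u=(proj(p,[.625+s*.0435,0,z])-[x,y])*k;cv2.circle(f,tuple(int(v) for v in u),3,col,-1)
    out.append(f)
cv2.imwrite("pics/tips.png",np.hstack(out))
```

```text
(no output)
```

View pics/tips.png

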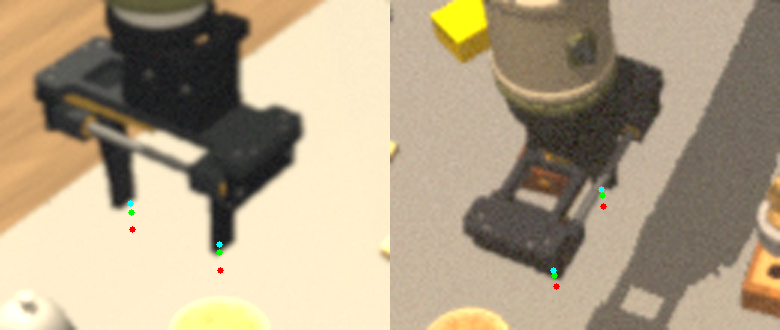

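The side view at the start pose shows the real fingertips ending at about the reported TCP height (left crop (120,207) and (222,252)). They are not 17 mm below it, so the fingers passed just over the tin. I'll lower the grasp by about 17 mm; the fingers clear the 54 mm box on both sides.

Request:
apply_moves:
  commands:
    - {"linear":[0,0,0.05],"rot":[0,0,0],"grip":-1}
    - {"linear":[0,0,0.1],"rot":[0,0,0],"grip":-1}
    - {"linear":[0,0,0.1],"rot":[0,0,0],"grip":-1}
    - {"linear":[0,0,0.1],"rot":[0,0,0],"grip":-1}
    - {"linear":[0,0,0.1],"rot":[0,0,0],"grip":-1}
    - {"linear":[0,0,0.1],"rot":[0,0,0],"grip":-1}
    - {"linear":[0,0,0.1],"rot":[0,0,0],"grip":-1}
    - {"linear":[0,0,0.1],"rot":[0,0,0],"grip":-1}
    - {"linear":[0,0,0.1],"rot":[0,0,0],"grip":-1}

```text
time: 17.75
ee_pos: [0.4477, 0.123, 0.0927]
eef_rot: [0.996, 0.094, -0.0, 0.0]
ft_force: [-0.1, 0.4, -0.2]
width: 0.0865
```

Request:
apply_moves:
  commands:
    - {"linear":[0,0,-0.07],"rot":[0,0,0],"grip":-1}
    - {"linear":[0,0,-0.12],"rot":[0,0,0],"grip":-1}
    - {"linear":[0,0,-0.157],"rot":[0,0,0],"grip":-1}
    - {"linear":[0,0,-0.157],"rot":[0,0,0],"grip":-1}
    - {"linear":[0,0,-0.157],"rot":[0,0,0],"grip":0.1}
    - {"linear":[0,0,-0.157],"rot":[0,0,0],"grip":0.1}
    - {"linear":[0,0,-0.157],"rot":[0,0,0],"grip":0.1}
    - {"linear":[0,0,-0.157],"rot":[0,0,0],"grip":0.1}
    - {"linear":[0,0,-0.157],"rot":[0,0,0],"grip":0.1}
    - {"linear":[0,0,-0.157],"rot":[0,0,0],"grip":0.1}
    - {"linear":[0,0,-0.157],"rot":[0,0,0],"grip":0.1}
    - {"linear":[0,0,-0.157],"rot":[0,0,0],"grip":0.1}
  newtons: 20

```text
time: 18.95
ee_pos: [0.448, 0.1231, 0.0461]
eef_rot: [0.996, 0.094, 0.0, -0.0]
ft_force: [-1.2, -0.5, 5.3]
width: 0.0593
```

The grip is good at 59 mm. I'll lift the tin and take it above the dish.

Request:
apply_moves:
  commands:
    - {"linear":[0,0,0.03],"rot":[0,0,0],"grip":0.1}
    - {"linear":[0,0,0.12],"rot":[0,0,0],"grip":0.1}
    - {"linear":[0,0,0.25],"rot":[0,0,0],"grip":0.1}
    - {"linear":[0,0,0.38],"rot":[0,0,0],"grip":0.1}
    - {"linear":[0.1,-0.1,0.38],"rot":[0,0,0],"grip":0.1}
    - {"linear":[0.2,-0.2,0.38],"rot":[0,0,0],"grip":0.1}
    - {"linear":[0.3,-0.3,0.38],"rot":[0,0,0],"grip":0.1}
    - {"linear":[0.4,-0.42,0.38],"rot":[0,0,0],"grip":0.1}
    - {"linear":[0.5,-0.54,0.38],"rot":[0,0,0],"grip":0.1}
    - {"linear":[0.6,-0.64,0.38],"rot":[0,0,0],"grip":0.1}
    - {"linear":[0.68,-0.73,0.38],"rot":[0,0,0],"grip":0.1}
    - {"linear":[0.738,-0.78,0.38],"rot":[0,0,0],"grip":0.1}
    - {"linear":[0.738,-0.78,0.38],"rot":[0,0,0],"grip":0.1}
    - {"linear":[0.738,-0.78,0.38],"rot":[0,0,0],"grip":0.1}
    - {"linear":[0.738,-0.78,0.38],"rot":[0,0,0],"grip":0.1}

```text
time: 20.45
ee_pos: [0.6687, -0.1098, 0.1598]
eef_rot: [0.996, 0.095, -0.0, -0.0]
ft_force: [-0.3, -0.3, -1.2]
width: 0.0592
```

Run:
```python
from h import *
np.set_printoptions(precision=3,suppress=True)
P=[r.camera(n) for n in("wrist","scene","side")];s=r.read_state();print(s["time"],s["ee_pos"],s["width"],s["ft_force"])
for n,z in (("tin_dish",0),("dice_tin",.115),("domino_box",0)):
 for q in P:
  for d in r.spot_point(n,q)[:2]: print(n,round(d["p"],2),d["location"],back(q,d["location"],z))
b=P[2]["frame"][130:290,230:440,::-1]
cv2.imwrite("pics/w7.png",np.hstack([cv2.resize(P[0]["frame"][:,:,::-1],(400,300)),cv2.resize(b,(394,300))]))
```

```text
20.6 [ 0.669 -0.11   0.16 ] 0.059686174655769565 [-0.461 -0.494 -1.655]
tin_dish 0.8 [325.1, 221.2] [ 0.672 -0.116  0.   ]
tin_dish 0.76 [252.0, 276.8] [ 0.668 -0.112  0.   ]
tin_dish 0.71 [262.6, 336.1] [0.813 0.002 0.   ]
tin_dish 0.81 [321.6, 211.0] [ 0.676 -0.11   0.   ]
dice_tin 0.64 [317.7, 293.2] [ 0.653 -0.114  0.115]
dice_tin 0.92 [243.2, 247.5] [ 0.647 -0.132  0.115]
dice_tin 0.79 [321.6, 167.8] [ 0.703 -0.15   0.115]
domino_box 0.95 [488.2, 355.7] [0.621 0.563 0.   ]
domino_box 0.9 [381.0, 379.9] [0.793 0.33  0.   ]
domino_box 0.94 [129.0, 409.5] [0.632 0.57  0.   ]
domino_box 0.87 [172.1, 292.6] [0.79  0.333 0.   ]
```

View pics/w7.png

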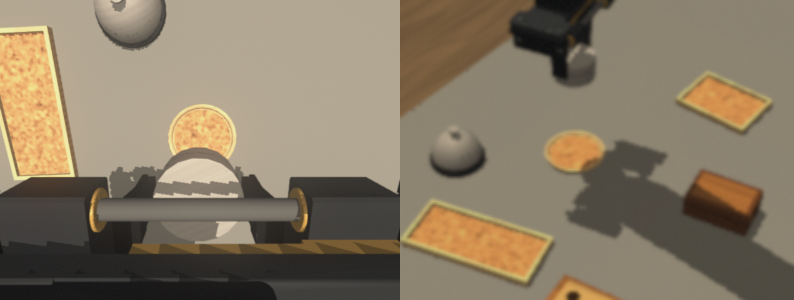

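The tin hangs level, and the dish centre averages (0.671, -0.113). The dish is at (203,136) in the wrist picture. Lowering now.

Request:
apply_moves:
  commands:
    - {"linear":[0.007,-0.01,-0.1],"rot":[0,0,0],"grip":0.1}
    - {"linear":[0.007,-0.01,-0.22],"rot":[0,0,0],"grip":0.1}
    - {"linear":[0.007,-0.01,-0.33],"rot":[0,0,0],"grip":0.1}
    - {"linear":[0.007,-0.01,-0.41],"rot":[0,0,0],"grip":0.1}
    - {"linear":[0.007,-0.01,-0.45],"rot":[0,0,0],"grip":0.1}
    - {"linear":[0.007,-0.01,-0.47],"rot":[0,0,0],"grip":0.1}
    - {"linear":[0.007,-0.01,-0.48],"rot":[0,0,0],"grip":0.1}
    - {"linear":[0.007,-0.01,-0.488],"rot":[0,0,0],"grip":0.1}
    - {"linear":[0.007,-0.01,-0.492],"rot":[0,0,0],"grip":0.1}
    - {"linear":[0.007,-0.01,-0.492],"rot":[0,0,0],"grip":0.1}

```text
time: 22.05
ee_pos: [0.6716, -0.114, 0.0128]
eef_rot: [0.996, 0.094, 0.0, 0.0]
ft_force: [-0.3, 0.0, -1.6]
width: 0.0594
```

Request:
apply_moves:
  commands:
    - {"linear":[0,0,-0.003],"rot":[0,0,0],"grip":0.1}
    - {"linear":[0,0,-0.006],"rot":[0,0,0],"grip":0.1}
    - {"linear":[0,0,-0.006],"rot":[0,0,0],"grip":0.1}
    - {"linear":[0,0,-0.006],"rot":[0,0,0],"grip":0.1}

```text
time: 22.45
ee_pos: [0.6716, -0.114, 0.0113]
eef_rot: [0.996, 0.094, 0.0, 0.0]
ft_force: [-1.5, 1.6, 6.5]
width: 0.0591
```

Contact is felt at the expected height (force +6.5 N). I'll release, rise and go over the domino box.

Request:
apply_moves:
  commands:
    - {"linear":[0,0,0.003],"rot":[0,0,0],"grip":0.1}
    - {"linear":[0,0,0.003],"rot":[0,0,0],"grip":-1}
    - {"linear":[0,0,0.003],"rot":[0,0,0],"grip":-1}
    - {"linear":[0,0,0.003],"rot":[0,0,0],"grip":-1}
    - {"linear":[0,0,0.003],"rot":[0,0,0],"grip":-1}
    - {"linear":[0,0,0.003],"rot":[0,0,0],"grip":-1}
    - {"linear":[0,0,0.05],"rot":[0,0,0],"grip":-1}
    - {"linear":[0,0,0.18],"rot":[0,0,0],"grip":-1}
    - {"linear":[0,0,0.33],"rot":[0,0,0],"grip":-1}
    - {"linear":[0,0,0.48],"rot":[0,0,0],"grip":-1}
    - {"linear":[-0.1,0.1,0.6],"rot":[0,0,0],"grip":-1}
    - {"linear":[-0.2,0.2,0.635],"rot":[0,0,0],"grip":-1}
    - {"linear":[-0.3,0.3,0.635],"rot":[0,0,-0.024],"grip":-1}
    - {"linear":[-0.4,0.4,0.635],"rot":[0,0,-0.024],"grip":-1}
    - {"linear":[-0.5,0.5,0.635],"rot":[0,0,-0.024],"grip":-1}
    - {"linear":[-0.6,0.6,0.635],"rot":[0,0,-0.024],"grip":-1}
    - {"linear":[-0.7,0.7,0.635],"rot":[0,0,-0.024],"grip":-1}
    - {"linear":[-0.78,0.78,0.635],"rot":[0,0,-0.024],"grip":-1}
    - {"linear":[-0.78,0.78,0.635],"rot":[0,0,-0.024],"grip":-1}
    - {"linear":[-0.78,0.78,0.635],"rot":[0,0,-0.024],"grip":-1}

```text
time: 24.45
ee_pos: [0.4374, 0.1201, 0.2021]
eef_rot: [0.998, 0.057, 0.001, 0.0]
ft_force: [0.7, -0.9, 0.3]
width: 0.0871
```

```bash
cat > box.py <<'E'
# top-plane rectified view of orange-brown boxes in scene/side/wrist: fit the top face
from h import *
np.set_printoptions(precision=3,suppress=True)
def top(p,cx,cy,z,R=.13,m=.0005):
    src=np.float32([proj(p,[x,y,z]) for x,y in[(cx+R,cy+R),(cx+R,cy-R),(cx-R,cy-R),(cx-R,cy+R)]]);W=int(2*R/m)
    M=cv2.getPerspectiveTransform(src,np.float32([[0,0],[W,0],[W,W],[0,W]]))
    return cv2.warpPerspective(p["frame"][:,:,::-1],M,(W,W),borderValue=(128,128,128))
E
python3 - <<'E'
from box import *
P=[r.camera(n) for n in("wrist","scene","side")];s=r.read_state();print(s["time"],s["ee_pos"],s["eef_rot"],s["width"])
for n,z in (("domino_box",0),("dice_tin",.003),("domino_tray",0)):
 for q in P:
  for d in r.spot_point(n,q)[:2]: print(n,round(d["p"],2),d["location"],back(q,d["location"],z))
T=[cv2.resize(top(q,.44,.12,.038),(390,390)) for q in P]
w=cv2.resize(P[0]["frame"][:,:,::-1],(266,200));d=P[2]["frame"][180:240,285:365,::-1]
b=np.hstack([T[1],T[2]]);lo=np.hstack([w,cv2.resize(d,(266,200)),np.zeros((200,b.shape[1]-532,3),np.uint8)])
cv2.imwrite("pics/w8.png",np.vstack([b,lo]))
E
```

```text
24.6 [0.438 0.119 0.201] [0.998 0.056 0.    0.   ] 0.08697715361702048
domino_box 0.88 [417.4, 214.4] [0.259 0.255 0.   ]
domino_box 0.85 [490.6, 358.9] [0.627 0.57  0.   ]
domino_box 0.79 [378.4, 395.5] [0.255 0.258 0.   ]
domino_box 0.67 [174.4, 290.0] [0.792 0.324 0.   ]
dice_tin 0.74 [253.0, 275.8] [ 0.665 -0.11   0.003]
dice_tin 0.56 [209.8, 172.9] [ 0.379 -0.436  0.003]
dice_tin 0.45 [323.7, 209.0] [ 0.674 -0.118  0.003]
domino_tray 0.95 [320.8, 305.5] [0.669 0.106 0.   ]
domino_tray 0.42 [249.3, 273.2] [ 0.66  -0.125  0.   ]
domino_tray 0.84 [272.4, 259.6] [0.666 0.111 0.   ]
```

View pics/w8.png

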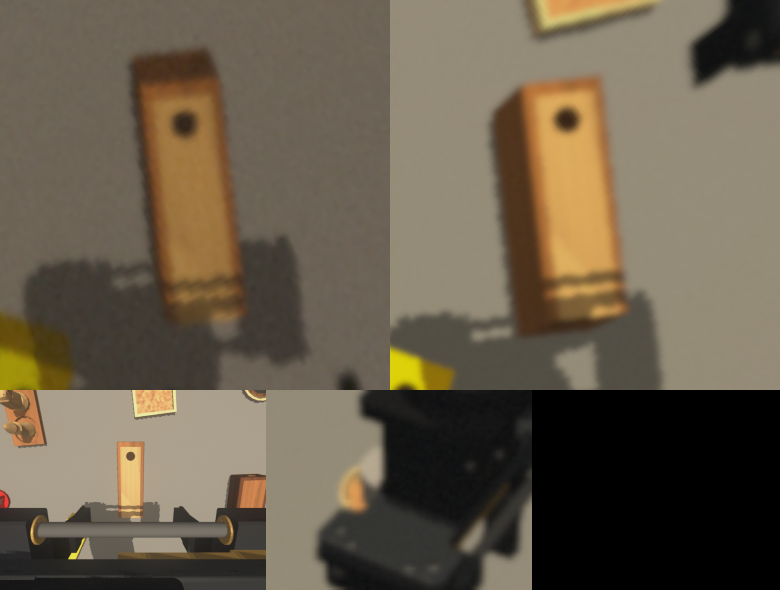

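The box's top face centres at about (0.437, 0.123) with the length at 6° (scene rectified corners (137,80), (218,76), (243,318), (165,323)). The box looks aligned with the jaws in the wrist view. The tin sits in the dish, and the boxes detected at 0.25 and 0.79 are the yellow ones. I'll grip the domino box.

Request:
apply_moves:
  commands:
    - {"linear":[0,0.007,-0.12],"rot":[0,0,0],"grip":-1}
    - {"linear":[0,0.007,-0.27],"rot":[0,0,0],"grip":-1}
    - {"linear":[0,0.007,-0.42],"rot":[0,0,0],"grip":-1}
    - {"linear":[0,0.007,-0.54],"rot":[0,0,0],"grip":-1}
    - {"linear":[0,0.007,-0.6],"rot":[0,0,0],"grip":-1}
    - {"linear":[0,0.007,-0.627],"rot":[0,0,0],"grip":-1}
    - {"linear":[0,0.007,-0.627],"rot":[0,0,0],"grip":-1}
    - {"linear":[0,0.007,-0.627],"rot":[0,0,0],"grip":0.2}
    - {"linear":[0,0.007,-0.627],"rot":[0,0,0],"grip":0.2}
    - {"linear":[0,0.007,-0.627],"rot":[0,0,0],"grip":0.2}
    - {"linear":[0,0.007,-0.627],"rot":[0,0,0],"grip":0.2}
    - {"linear":[0,0.007,-0.627],"rot":[0,0,0],"grip":0.2}
    - {"linear":[0,0.007,-0.627],"rot":[0,0,0],"grip":0.2}
    - {"linear":[0,0.007,-0.627],"rot":[0,0,0],"grip":0.2}
    - {"linear":[0,0.007,-0.627],"rot":[0,0,0],"grip":0.2}
    - {"linear":[0,0.007,-0.627],"rot":[0,0,0],"grip":0.2}
  newtons: 45

```text
time: 26.65
ee_pos: [0.4374, 0.1223, 0.0131]
eef_rot: [0.998, 0.057, 0.0, -0.0]
ft_force: [-1.3, -0.5, 5.1]
width: 0.0537
```

Gripped at 53.7 mm. I'll lift it and go above the long tray.

Request:
apply_moves:
  commands:
    - {"linear":[0,0,0.03],"rot":[0,0,0],"grip":0.2}
    - {"linear":[0,0,0.12],"rot":[0,0,0],"grip":0.2}
    - {"linear":[0,0,0.25],"rot":[0,0,0],"grip":0.2}
    - {"linear":[0.05,0,0.36],"rot":[0,0,0.01],"grip":0.2}
    - {"linear":[0.17,-0.01,0.4],"rot":[0,0,0.02],"grip":0.2}
    - {"linear":[0.3,-0.015,0.4],"rot":[0,0,0.03],"grip":0.2}
    - {"linear":[0.42,-0.02,0.4],"rot":[0,0,0.038],"grip":0.2}
    - {"linear":[0.54,-0.03,0.4],"rot":[0,0,0.038],"grip":0.2}
    - {"linear":[0.66,-0.037,0.4],"rot":[0,0,0.038],"grip":0.2}
    - {"linear":[0.74,-0.037,0.4],"rot":[0,0,0.038],"grip":0.2}
    - {"linear":[0.766,-0.037,0.4],"rot":[0,0,0.038],"grip":0.2}
    - {"linear":[0.766,-0.037,0.4],"rot":[0,0,0.038],"grip":0.2}
    - {"linear":[0.766,-0.037,0.4],"rot":[0,0,0.038],"grip":0.2}
    - {"linear":[0.766,-0.037,0.4],"rot":[0,0,0.038],"grip":0.2}

```text
time: 28.05
ee_pos: [0.666, 0.1113, 0.133]
eef_rot: [0.993, 0.116, -0.0, -0.0]
ft_force: [0.3, -0.7, -3.4]
width: 0.0535
```

Run:
```python
from box import *
P=[r.camera(n) for n in("wrist","scene","side")];s=r.read_state();print(s["time"],s["ee_pos"],s["eef_rot"],s["width"],s["ft_force"])
for n,z in (("domino_tray",0),("domino_box",.13)):
 for q in P:
  for d in r.spot_point(n,q)[:1]: print(n,round(d["p"],2),d["location"],back(q,d["location"],z))
# wrist above; left: wrist, right: rectified wrist at rim
a=cv2.resize(P[0]["frame"][:,:,::-1],(400,300));b=top(P[0],.7,.115,.011,R=.15);c=top(P[1],.667,.111,.011,R=.13);d=top(P[2],.667,.111,.011,R=.13)
k=lambda x:cv2.resize(x,(390,300) if x is a else (300,300))
cv2.imwrite("pics/w9.png",np.vstack([np.hstack([k(a),k(b)]),np.hstack([k(c),k(d),np.zeros((300,90,3),np.uint8)])]))
```

```text
28.2 [0.667 0.111 0.133] [0.993 0.116 0.    0.   ] 0.05335380515683681 [ 0.822  0.09  -3.4  ]
domino_tray 0.77 [322.6, 307.2] [0.672 0.113 0.   ]
domino_tray 0.67 [270.8, 259.3] [ 0.67   0.113 -0.   ]
domino_box 0.69 [317.8, 283.2] [0.672 0.112 0.13 ]
domino_box 0.96 [417.4, 212.7] [0.355 0.262 0.13 ]
domino_box 0.92 [131.2, 411.6] [0.543 0.578 0.13 ]
```

View pics/w9.png

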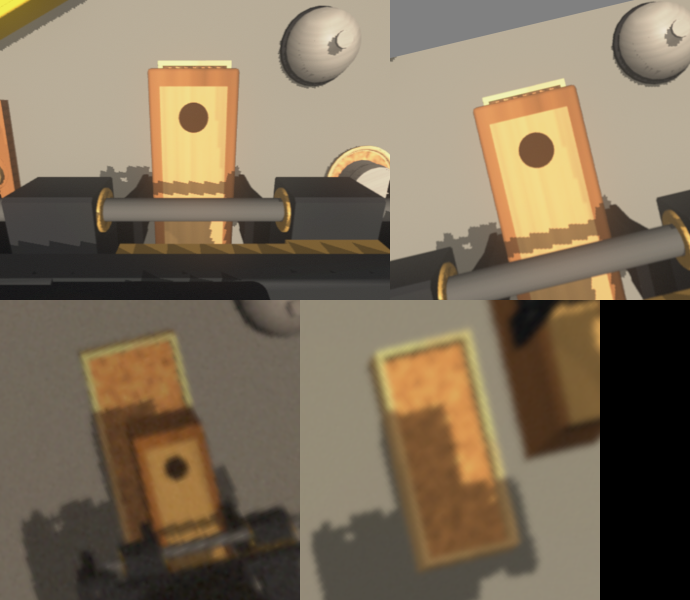

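The far rim of the tray at (157–231, 62) is level with the box edge, and both centre at column 194, so the box is aligned over the tray. The combined tray centre is about (0.668, 0.111). Lowering now.

Request:
apply_moves:
  commands:
    - {"linear":[0.005,0,-0.1],"rot":[0,0,0],"grip":0.2}
    - {"linear":[0.005,0,-0.2],"rot":[0,0,0],"grip":0.2}
    - {"linear":[0.005,0,-0.28],"rot":[0,0,0],"grip":0.2}
    - {"linear":[0.005,0,-0.33],"rot":[0,0,0],"grip":0.2}
    - {"linear":[0.005,0,-0.355],"rot":[0,0,0],"grip":0.2}
    - {"linear":[0.005,0,-0.367],"rot":[0,0,0],"grip":0.2}
    - {"linear":[0.005,0,-0.374],"rot":[0,0,0],"grip":0.2}
    - {"linear":[0.005,0,-0.379],"rot":[0,0,0],"grip":0.2}
    - {"linear":[0.005,0,-0.383],"rot":[0,0,0],"grip":0.2}
    - {"linear":[0.005,0,-0.383],"rot":[0,0,0],"grip":0.2}
    - {"linear":[0.005,0,-0.383],"rot":[0,0,0],"grip":0.2}

```text
time: 29.6
ee_pos: [0.6688, 0.1111, 0.0183]
eef_rot: [0.993, 0.116, 0.0, 0.0]
ft_force: [0.7, -0.0, -3.1]
width: 0.0538
```

Request:
apply_moves:
  commands:
    - {"linear":[0,0,-0.003],"rot":[0,0,0],"grip":0.2}
    - {"linear":[0,0,-0.006],"rot":[0,0,0],"grip":0.2}
    - {"linear":[0,0,-0.006],"rot":[0,0,0],"grip":0.2}
    - {"linear":[0,0,-0.006],"rot":[0,0,0],"grip":0.2}

```text
time: 30.0
ee_pos: [0.6688, 0.1111, 0.0182]
eef_rot: [0.993, 0.116, 0.0, 0.0]
ft_force: [-8.5, -1.9, 12.2]
width: 0.0535
```

Contact is at the expected height. I'll release, rise and go to the card box.

Request:
apply_moves:
  commands:
    - {"linear":[0,0,0.003],"rot":[0,0,0],"grip":0.2}
    - {"linear":[0,0,0.003],"rot":[0,0,0],"grip":-1}
    - {"linear":[0,0,0.003],"rot":[0,0,0],"grip":-1}
    - {"linear":[0,0,0.003],"rot":[0,0,0],"grip":-1}
    - {"linear":[0,0,0.003],"rot":[0,0,0],"grip":-1}
    - {"linear":[0,0,0.003],"rot":[0,0,0],"grip":-1}
    - {"linear":[0,0,0.003],"rot":[0,0,0],"grip":-1}
    - {"linear":[0,0,0.06],"rot":[0,0,0],"grip":-1}
    - {"linear":[0,0,0.2],"rot":[0,0,0],"grip":-1}
    - {"linear":[0,0,0.35],"rot":[0,0,0],"grip":-1}
    - {"linear":[0,0,0.5],"rot":[0,0,0],"grip":-1}
    - {"linear":[-0.1,-0.1,0.617],"rot":[0,0,0],"grip":-1}
    - {"linear":[-0.2,-0.2,0.617],"rot":[0,0,-0.01],"grip":-1}
    - {"linear":[-0.3,-0.3,0.617],"rot":[0,0,-0.02],"grip":-1}
    - {"linear":[-0.4,-0.42,0.617],"rot":[0,0,-0.027],"grip":-1}
    - {"linear":[-0.5,-0.53,0.617],"rot":[0,0,-0.027],"grip":-1}
    - {"linear":[-0.6,-0.64,0.617],"rot":[0,0,-0.027],"grip":-1}
    - {"linear":[-0.7,-0.75,0.617],"rot":[0,0,-0.027],"grip":-1}
    - {"linear":[-0.795,-0.86,0.617],"rot":[0,0,-0.027],"grip":-1}
    - {"linear":[-0.795,-0.86,0.617],"rot":[0,0,-0.027],"grip":-1}

```text
time: 32.0
ee_pos: [0.427, -0.1517, 0.2028]
eef_rot: [0.998, 0.07, 0.001, 0.001]
ft_force: [0.2, 0.5, 0.1]
width: 0.0866
```

```bash
cat > fit.py <<'E'
from box import *
def fit(q,cx,cy,z,name,lo=(3,70,60),hi=(24,255,255),R=.12):
    m=.0005;t=top(q,cx,cy,z,R);mask=cv2.inRange(cv2.cvtColor(t,cv2.COLOR_BGR2HSV),lo,hi)
    mask=cv2.morphologyEx(cv2.morphologyEx(mask,cv2.MORPH_OPEN,np.ones((5,5))),cv2.MORPH_CLOSE,np.ones((13,13)))
    for c in sorted(cv2.findContours(mask,cv2.RETR_EXTERNAL,cv2.CHAIN_APPROX_NONE)[0],key=cv2.contourArea)[::-1][:2]:
        if cv2.contourArea(c)*m*m<.001: continue
        bx=cv2.boxPoints(cv2.minAreaRect(c));w=np.array([(cx+R-k[1]*m,cy+R-k[0]*m) for k in bx])
        e=[w[1]-w[0],w[2]-w[1]];l=max(e,key=np.linalg.norm)
        print(name,"c",w.mean(0),"size",sorted(np.linalg.norm(e,axis=1)),"deg",(np.degrees(np.arctan2(l[1],l[0]))+90)%180-90)
E
python3 - <<'E'
from fit import *
P=[r.camera(n) for n in("wrist","scene","side")];s=r.read_state();print(s["time"],s["ee_pos"],s["eef_rot"],s["width"])
for n,z in (("card_box",0),("card_tray",0),("domino_box",.005)):
 for q in P:
  for d in r.spot_point(n,q)[:2]: print(n,round(d["p"],2),d["location"],back(q,d["location"],z))
for q,n in zip(P,("w","sc","si")): 
    # lit top face (brighter) and whole
    fit(q,.43,-.15,.038,n); fit(q,.43,-.15,.038,n+" bright",(3,70,120))
    if n!="w": fit(q,.668,.111,.043,n+" domino",(3,50,60))
cv2.imwrite("pics/c.png",P[0]["frame"][:,:,::-1])
E
```

```text
32.15 [ 0.43  -0.147  0.202] [0.997 0.074 0.001 0.   ] 0.08706268678189262
card_box 0.9 [304.0, 210.1] [ 0.429 -0.139  0.   ]
card_box 0.81 [281.5, 218.0] [ 0.446 -0.131  0.   ]
card_box 0.95 [401.3, 241.7] [ 0.432 -0.137  0.   ]
card_tray 0.85 [553.3, 112.9] [ 0.548 -0.349  0.   ]
card_tray 0.97 [205.7, 219.5] [ 0.548 -0.345  0.   ]
card_tray 0.71 [402.1, 184.7] [ 0.55  -0.347  0.   ]
domino_box 0.82 [421.2, 369.0] [ 0.28  -0.283  0.005]
domino_box 0.91 [417.0, 213.6] [0.26  0.253 0.005]
domino_box 0.84 [487.5, 355.1] [0.623 0.56  0.005]
domino_box 0.89 [479.7, 234.6] [ 0.274 -0.278  0.005]
domino_box 0.76 [268.4, 259.4] [0.671 0.12  0.005]
w c [ 0.434 -0.138] size [np.float32(0.061676577), np.float32(0.09546651)] deg 8.392929
w bright c [ 0.434 -0.138] size [np.float32(0.061676577), np.float32(0.09546651)] deg 8.392929
sc c [ 0.44  -0.135] size [np.float32(0.07225334), np.float32(0.12058664)] deg 9.462341
sc bright c [ 0.429 -0.141] size [np.float32(0.046355743), np.float32(0.07848427)] deg 7.9575195
sc domino c [0.668 0.111] size [np.float32(0.23950002), np.float32(0.23950005)] deg 0.0
si c [ 0.429 -0.131] size [np.float32(0.070589535), np.float32(0.100516744)] deg 8.652557
si c [ 0.51  -0.262] size [np.float32(0.015500009), np.float32(0.08000001)] deg 0.0
si bright c [ 0.434 -0.136] size [np.float32(0.05865722), np.float32(0.09169158)] deg 8.00473
si domino c [0.668 0.111] size [np.float32(0.23950002), np.float32(0.23950005)] deg 0.0
```

The card box top face (wrist fit 61.7 × 95.5 mm) is centred at (0.434, -0.138) at 8.4°, and the side view agrees within 2 mm. Gripping.

Request:
apply_moves:
  commands:
    - {"linear":[0.013,0.032,-0.12],"rot":[0,0,0],"grip":-1}
    - {"linear":[0.013,0.032,-0.27],"rot":[0,0,0],"grip":-1}
    - {"linear":[0.013,0.032,-0.42],"rot":[0,0,0],"grip":-1}
    - {"linear":[0.013,0.032,-0.54],"rot":[0,0,0],"grip":-1}
    - {"linear":[0.013,0.032,-0.6],"rot":[0,0,0],"grip":-1}
    - {"linear":[0.013,0.032,-0.628],"rot":[0,0,0],"grip":-1}
    - {"linear":[0.013,0.032,-0.628],"rot":[0,0,0],"grip":-1}
    - {"linear":[0.013,0.032,-0.628],"rot":[0,0,0],"grip":0.1}
    - {"linear":[0.013,0.032,-0.628],"rot":[0,0,0],"grip":0.1}
    - {"linear":[0.013,0.032,-0.628],"rot":[0,0,0],"grip":0.1}
    - {"linear":[0.013,0.032,-0.628],"rot":[0,0,0],"grip":0.1}
    - {"linear":[0.013,0.032,-0.628],"rot":[0,0,0],"grip":0.1}
    - {"linear":[0.013,0.032,-0.628],"rot":[0,0,0],"grip":0.1}
    - {"linear":[0.013,0.032,-0.628],"rot":[0,0,0],"grip":0.1}
    - {"linear":[0.013,0.032,-0.628],"rot":[0,0,0],"grip":0.1}
  newtons: 35

```text
time: 34.1
ee_pos: [0.4344, -0.1375, 0.0134]
eef_rot: [0.997, 0.074, 0.0, 0.0]
ft_force: [-1.3, 0.5, 6.7]
width: 0.0616
```

Request:
apply_moves:
  commands:
    - {"linear":[0,0,0.03],"rot":[0,0,0],"grip":0.1}
    - {"linear":[0,0,0.12],"rot":[0,0,0],"grip":0.1}
    - {"linear":[0,0,0.25],"rot":[0,0,0],"grip":0.1}
    - {"linear":[0,0,0.38],"rot":[0,0,0],"grip":0.1}
    - {"linear":[0.08,-0.1,0.4],"rot":[0,0,-0.02],"grip":0.1}
    - {"linear":[0.15,-0.22,0.4],"rot":[0,0,-0.04],"grip":0.1}
    - {"linear":[0.22,-0.34,0.4],"rot":[0,0,-0.0605],"grip":0.1}
    - {"linear":[0.29,-0.46,0.4],"rot":[0,0,-0.0605],"grip":0.1}
    - {"linear":[0.35,-0.58,0.4],"rot":[0,0,-0.0605],"grip":0.1}
    - {"linear":[0.384,-0.66,0.4],"rot":[0,0,-0.0605],"grip":0.1}
    - {"linear":[0.384,-0.695,0.4],"rot":[0,0,-0.0605],"grip":0.1}
    - {"linear":[0.384,-0.695,0.4],"rot":[0,0,-0.0605],"grip":0.1}
    - {"linear":[0.384,-0.695,0.4],"rot":[0,0,-0.0605],"grip":0.1}
    - {"linear":[0.384,-0.695,0.4],"rot":[0,0,-0.0605],"grip":0.1}

```text
time: 35.5
ee_pos: [0.5492, -0.3442, 0.133]
eef_rot: [1.0, -0.02, 0.0, -0.0]
ft_force: [-0.2, 0.2, -2.7]
width: 0.0615
```

Run:
```python
from fit import *
P=[r.camera(n) for n in("wrist","scene","side")];s=r.read_state();print(s["time"],s["ee_pos"],s["eef_rot"],s["width"],s["ft_force"])
for q in P:
  for d in r.spot_point("card_tray",q)[:1]: print(round(d["p"],2),d["location"],back(q,d["location"],0))
for q,n in zip(P[1:],("sc","si")): fit(q,.549,-.346,.011,n)
# rim (pale yellow) at the far end in the wrist view
t=top(P[0],.60,-.346,.011,.08);cv2.imwrite("pics/c2.png",t)
h=cv2.cvtColor(t,cv2.COLOR_BGR2HSV);m=cv2.inRange(h,(20,40,150),(40,140,255))
for c in sorted(cv2.findContours(m,cv2.RETR_EXTERNAL,cv2.CHAIN_APPROX_NONE)[0],key=cv2.contourArea)[::-1][:2]:
    print("rim",cv2.contourArea(c),[(round(.68-k[1]*.0005,4),round(-.266-k[0]*.0005,4)) for k in cv2.boxPoints(cv2.minAreaRect(c))])
```

```text
35.65 [ 0.549 -0.345  0.133] [ 1.    -0.021  0.    -0.   ] 0.06170507715129553 [-0.874  0.78  -2.702]
0.86 [201.9, 218.9] [ 0.551 -0.357  0.   ]
0.76 [402.9, 184.3] [ 0.549 -0.35   0.   ]
sc c [ 0.539 -0.383] size [np.float32(0.15032375), np.float32(0.1733993)] deg 86.820175
si c [ 0.547 -0.339] size [np.float32(0.10950507), np.float32(0.13554807)] deg -3.576332
rim 6637.0 [(np.float32(0.5778), np.float32(-0.3022)), (np.float32(0.6157), np.float32(-0.3041)), (np.float32(0.6109), np.float32(-0.3986)), (np.float32(0.5729), np.float32(-0.3967))]
rim 83.0 [(np.float32(0.6035), np.float32(-0.381)), (np.float32(0.6035), np.float32(-0.388)), (np.float32(0.5995), np.float32(-0.388)), (np.float32(0.5995), np.float32(-0.381))]
```

The wrist view puts the tray at (0.551, -0.348), -2.9°, in agreement with the other cameras. Lowering.

Request:
apply_moves:
  commands:
    - {"linear":[0.003,-0.004,-0.1],"rot":[0,0,0],"grip":0.1}
    - {"linear":[0.003,-0.004,-0.2],"rot":[0,0,0],"grip":0.1}
    - {"linear":[0.003,-0.004,-0.28],"rot":[0,0,0],"grip":0.1}
    - {"linear":[0.003,-0.004,-0.33],"rot":[0,0,0],"grip":0.1}
    - {"linear":[0.003,-0.004,-0.355],"rot":[0,0,0],"grip":0.1}
    - {"linear":[0.003,-0.004,-0.367],"rot":[0,0,0],"grip":0.1}
    - {"linear":[0.003,-0.004,-0.374],"rot":[0,0,0],"grip":0.1}
    - {"linear":[0.003,-0.004,-0.379],"rot":[0,0,0],"grip":0.1}
    - {"linear":[0.003,-0.004,-0.383],"rot":[0,0,0],"grip":0.1}
    - {"linear":[0.003,-0.004,-0.387],"rot":[0,0,0],"grip":0.1}
    - {"linear":[0.003,-0.004,-0.387],"rot":[0,0,0],"grip":0.1}
    - {"linear":[0.003,-0.004,-0.387],"rot":[0,0,0],"grip":0.1}

```text
time: 37.0
ee_pos: [0.5505, -0.3474, 0.0184]
eef_rot: [1.0, -0.021, 0.001, 0.0]
ft_force: [-4.9, 3.1, 7.2]
width: 0.0616
```

Contact is at the expected height. I'll release and retreat straight up.

Request:
apply_moves:
  commands:
    - {"linear":[0,0,0.003],"rot":[0,0,0],"grip":0.1}
    - {"linear":[0,0,0.003],"rot":[0,0,0],"grip":-1}
    - {"linear":[0,0,0.003],"rot":[0,0,0],"grip":-1}
    - {"linear":[0,0,0.003],"rot":[0,0,0],"grip":-1}
    - {"linear":[0,0,0.003],"rot":[0,0,0],"grip":-1}
    - {"linear":[0,0,0.003],"rot":[0,0,0],"grip":-1}
    - {"linear":[0,0,0.003],"rot":[0,0,0],"grip":-1}
    - {"linear":[0,0,0.06],"rot":[0,0,0],"grip":-1}
    - {"linear":[0,0,0.2],"rot":[0,0,0],"grip":-1}
    - {"linear":[0,0,0.35],"rot":[0,0,0],"grip":-1}
    - {"linear":[-0.1,0.1,0.5],"rot":[0,0,0],"grip":-1}
    - {"linear":[-0.2,0.2,0.65],"rot":[0,0,0],"grip":-1}
    - {"linear":[-0.3,0.3,0.8],"rot":[0,0,0],"grip":-1}
    - {"linear":[-0.3,0.3,0.9],"rot":[0,0,0],"grip":-1}
    - {"linear":[-0.3,0.3,0.9],"rot":[0,0,0],"grip":-1}

```text
time: 38.5
ee_pos: [0.4604, -0.2566, 0.2939]
eef_rot: [1.0, -0.021, 0.005, 0.001]
ft_force: [1.3, -1.0, 0.2]
width: 0.087
```

Run:
```python
from fit import *
P=[r.camera(n) for n in("scene","side")];s=r.read_state();print(s["time"],s["ee_pos"],s["width"])
Z=dict(domino_box=.005,card_box=.005,dice_tin=.003,knight=.006,bead_jar=0,hourglass=0,bell=0)
for n,z in Z.items():
 for q in P:
  for d in r.spot_point(n,q)[:3]: print(n,round(d["p"],2),back(q,d["location"],z))
f=P[1]["frame"][150:400,150:460,::-1]
C=[((.669,.111,.02)),((.55,-.347,.02)),((.671,-.114,.02)),((.57,.36,.03))]
rows=[]
for q in P:
    t=[]
    for c in C:
        u=proj(q,c).astype(int);h=45;t.append(cv2.resize(q["frame"][u[1]-h:u[1]+h,u[0]-h:u[0]+h,::-1],(199,290),interpolation=cv2.INTER_CUBIC))
    rows.append(np.hstack(t))
cv2.imwrite("pics/final.png",np.vstack(rows))
```

```text
38.6 [ 0.461 -0.257  0.29 ] 0.08708004280955725
domino_box 0.98 [0.26  0.252 0.005]
domino_box 0.93 [ 0.268 -0.285  0.005]
domino_box 0.8 [0.791 0.334 0.005]
domino_box 0.96 [ 0.28  -0.277  0.005]
domino_box 0.9 [0.668 0.117 0.005]
domino_box 0.76 [0.626 0.568 0.005]
card_box 0.82 [ 0.552 -0.352  0.005]
card_box 0.64 [ 0.672 -0.116  0.005]
card_box 0.32 [ 0.549 -0.347  0.005]
card_box 0.57 [ 0.552 -0.344  0.005]
card_box 0.41 [ 0.55  -0.346  0.005]
dice_tin 0.87 [ 0.673 -0.111  0.003]
dice_tin 0.71 [ 0.673 -0.107  0.003]
dice_tin 0.45 [0.345 0.426 0.003]
knight 0.5 [0.56  0.357 0.006]
knight 0.67 [0.57  0.36  0.006]
bead_jar 0.93 [ 0.374 -0.442  0.   ]
bead_jar 0.58 [ 0.367 -0.44   0.   ]
hourglass 0.77 [0.345 0.427 0.   ]
hourglass 0.44 [ 0.373 -0.442  0.   ]
hourglass 0.77 [0.35  0.432 0.   ]
bell 0.56 [ 0.814 -0.004  0.   ]
bell 0.96 [0.814 0.007 0.   ]
```

```bash
python3 -c "
from bench import r
print(r.close_job())"
```

```text
the job is handed in; nothing more can be done
None
```

All four things were put in their own places, and I handed the job in at about 39 s. The knight went into the middle well, the tin into the round dish, the domino box into the long tray and the card box into the shorter tray.

- **Positions:** The last detections put all four on their targets to within a few mm. One scene reading of the knight was 10 mm off, but the side view put it at the well centre. The jar, hourglass and bell read within about 5 to 10 mm of their start positions, which is roughly the scatter between detections.
- **Seating:** The tin and both boxes touched down at the heights expected for lying flat on their floors. An earlier picture showed the knight upright in its well.
- **What failed or disagreed:** The first two tries at the tin closed on nothing. The real fingertips end about at the reported TCP, not 17 mm ahead of it as stated, so I lowered the later grasps. The boxes also lay roughly along world x, not y as described; I went by the images.
- **Not checked:** The final picture was refused because I had reached the viewer's limit of 16, so the last check rests on detections and contact forces only.

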